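# Clear and restart the rice timer

## Robot

A 6-joint arm with a two-finger parallel gripper is mounted at the origin on the work surface. World frame = base frame: x ahead of the robot, y to its left, z up, the work surface at z = 0. Lengths are in m, angles in rad, forces in N, time in s.
With the tool pointing down it reaches from about 0.35 to 0.725 m from the base axis. Payload 6 kg.
Tool frame: the origin (TCP) lies between the finger pads, 19 mm behind the fingertips; this is the grasp point; z points along the fingers, y is the line along which they close (so a half turn about z gives the same grasp; the last joint's range is limited). The gripper opens to 85 mm and grips with 20 to 120 N. Pads are 22 mm wide; open, the fingers measure 114 mm over their backs; the gripper's body (76 mm by 85 mm) begins 54 mm behind the grasp point. The pads swing forward as they close: fully open they stand 13 mm farther back than shut.
Start: joints at [1.659, 0.04, 0.085, 0, -1.615, -0.334], TCP at [0.146, 0.582, 0.25] pointing down, gripper open.
Joint ranges: [-2.56, 2.56], [-1.29, 2.01], [-1.08, 1.49], [-3.29, 1.98], [-2.81, -0.18], [-2.99, 2.99]. Speed limits (rad/s): [2.57, 2.57, 3.01, 3.14, 3.14, 3.14].

## Interface

Orientations are given as a unit quaternion [w, x, y, z].
In Python, from cell import env gives the robot as it stands.
- The arm moves only by the tool jog_arm, never from a script. Its arguments are lists of equal length, an entry for each row: "xyz": the shift along the tool's x, y, z in units of 40 mm (1.0 is 40 mm), a list of three; "roll": the turn about the tool's z in units of 5 degrees (1.0 is 5 degrees). In form: {"xyz": [[x, y, z], ...], "roll": [roll, ...]}. A call has 1 to 10 rows; each row shifts and turns the commanded pose from where the row before left it, along the tool's axes as they then stand; what a row does not reach is not made up. A row lasts 1/12 s, in which the tool goes at most 41.7 mm and 7.16 degrees, less where a joint would pass 70% of its speed; a pose out of reach is approached as far as the arm can. A call is refused whole if a number of a shift passes 1 or a number of a turn 1, either way. A call with a gripper value outside its range is refused whole. "claw" is the finger opening in mm, from 0 to 85.4, set as the call begins (left out, the last holds). The fingers move at their own pace and stop on an object; "force" is the grip in N (left out, the last holds). Time passes only in rows, so rows that do not move let the fingers close. It gives the time, the measured TCP pose, the force, the opening and the grip force at its end, in the units of the state.
- env.get_state(): the state, without advancing time (a new reading comes with each control period).
- env.snapshot(name): name is "scene" or "top" or "wrist"; returns a dict with "pixels" (384x512x3 uint8, red, green, blue), "fx", "fy", "cx", "cy" (pixels), "cam_to_world" (4x4, takes a point from camera to world coordinates). Camera axes: x right, y down, z forward; pixel columns grow to the right and rows downward; lengths in m; the calibration is good to about 2 mm. A picture is of the moment at which its call begins. There is no depth.
- env.close_job(): hands the job in; it is judged then, once.
Trained networks look in a picture, given as the dict that the camera call returned (one of the last four; its "shot" number tells which), for a name from the list of things; names that differ only in an ending like _2 or _b are one class to them, and where a whole thing is asked for, a point or a joint stands for the part that bears it (a point fixed in the world has none). Each returns a list of dicts, best first, with "confidence" (0 to 1); they miss things now and then, are a little off and sometimes report something else, mostly with a low value. They report only what shows in the picture. A call takes as long as a camera call. They do not tell look-alikes from the thing itself.
- env.look_for(thing, picture): "centre" ([column, row] in pixels, amid what is visible of it).
The state is a dict: "t": time; "qpos": joint angles; "joint_velocities": joint speeds; "tau": joint torques, N m; "position": TCP position; "tool_rot": TCP orientation; "force": force on the tool from outside, world axes, zero at the start; "ft_torque": the same for the moment, N m; "opening": finger opening in m; "grip_force": force on a finger pad.
Only numpy, scipy, OpenCV 4.12 (cv2) and the standard library are available. Lean on these libraries where they do the work, as an engineer would, in place of code of your own. Each camera call takes 0.05 s, during which the arm holds its last target. There are 200 camera calls.

## Task

Get the green kitchen timer going for the next pot of rice: with closed fingertips press its square black clear key all the way down and let it come back up, then press its round white start key all the way down, where it stays, and draw the hand well clear of the timer. Press lightly and straight down; the timer stays flat where it stands, nothing is picked up, and the red and blue timers and everything else on the table are neither touched nor shifted.

Things in the scene. Friction and masses are not known exactly. Their poses are not given: they have to be found in the camera images.
- timer_green: Loose green kitchen timer, 0.34 kg, on rubber feet: a flat case 70 (its x) x 110 (its y) x 28 mm high. Origin: centre of the underside. Its z is up; a dark display lies along its +x half and two keys stand along its -x half, seen from the robot the black clear key on the left (+y) and the white start key on the right (-y), 64 mm apart centre to centre
- green_clear_top (a point): Centre of the top face of the green timer's clear key (square, black, 26 x 26 mm), on top of the case, 11 mm proud of it when up; travel 8 mm straight down. At timer x = -13, y = +32, z = 39 mm when up; moves with the key
- green_start_top (a point): Centre of the top face of the green timer's start key (round, white, 28 mm across), on top of the case, 11 mm proud of it when up; travel 8 mm straight down. At timer x = -13, y = -32, z = 39 mm when up; moves with the key
- green_clear (a joint): Travel of the green clear key in m: 0 up, 0.008 fully down. A spring returns it; about 1 N starts it, rising evenly to 4.5 N fully down
- green_start (a joint): Travel of the green start key in m: 0 up (as it begins), 0.008 fully down. About 3 N starts it, rising evenly to 5 N fully down; friction keeps it where it was pressed (timer running)
- timer_red: Loose red timer, otherwise like the green one, start key up; leave alone
- timer_blue: Loose blue timer, otherwise like the green one, already running, so its start key is down; leave alone
- board: Round yellow polypropylene board, 240 mm across, 15 mm thick, lying on the table. Origin: centre of the underside; leave alone
- scoop: White plastic rice scoop lying flat on the board, 210 mm long, 70 mm wide blade towards its +x, 10 mm high. Origin: underside, at the neck of the blade; leave alone
- jar: Closed glass jar with orange seal and clip-on glass lid, 90 mm across, 134 mm tall. Origin: centre of the underside; leave alone
- bowl_a: White porcelain rice bowl, 116 mm across, 60 mm tall. Origin: centre of the underside; leave alone
- bowl_b: Blue porcelain rice bowl, 116 mm across, 60 mm tall. Origin: centre of the underside; leave alone
- mill: Pepper mill, dark wood with a steel ratchet crank at any angle, 64 mm across, 186 mm tall, the crank reaching 54 mm from the axis. Origin: centre of the underside; leave alone
Things that resemble listed ones, but are neither listed nor needed, are in the scene too. Several things look just like the timer_green: the one meant starts farthest to the robot's left.

How it is judged:
By the outcome, as a careful person would: the job done as asked, in the order asked, and still so for the second after the job is handed in, with the robot touching nothing.
It also fails if it takes over 38 s, if anything falls off the work surface, if the arm or the gripper's body presses on something with over 40 N, if the wrist force passes 120 N, or if a joint passes its speed limit or range.

## Working session

There is one attempt and no reset: what is moved stays moved. The work goes in short steps, Python scripts to look and compute and a tool call to move; the robot and the scene stay as the last step left them, time stands still between calls to the robot, and variables do not carry over. Pictures are saved under pics/ and viewed, at most 10 in all, crops included, and the job is handed in when it is done.

Besides the shell and the picture viewer there is one more tool, called after "Request:" as name(argument=value, ...), one argument or row to a line, values as JSON. jog_arm: Moves the arm, as the interface text tells. Its arguments: {"type":"object","properties":{"xyz":{"type":"array","items":{"type":"array","items":{"type":"number"}}},"roll":{"type":"array","items":{"type":"number"}},"claw":{"type":"number"},"force":{"type":"number"}},"required":["xyz","roll"]}

```bash
mkdir -p pics
cat > h.py <<'E'
import numpy as np,cv2
from cell import env
def save(s,n): cv2.imwrite('pics/'+n,cv2.cvtColor(s['pixels'],cv2.COLOR_RGB2BGR))
def ray(s,uv,z):
    M=np.array(s['cam_to_world']); d=M[:3,:3]@[(uv[0]-s['cx'])/s['fx'],(uv[1]-s['cy'])/s['fy'],1]; o=M[:3,3]
    return o+d*(z-o[2])/d[2]
def proj(s,p):
    M=np.array(s['cam_to_world']); c=M[:3,:3].T@(np.array(p)-M[:3,3]); return [s['fx']*c[0]/c[2]+s['cx'],s['fy']*c[1]/c[2]+s['cy']]
E
python3 - <<'E'
from h import *
for n in ['scene','top']:
    s=env.snapshot(n); save(s,n+'1.png')
    for th,z in [('timer_green',.028),('green_clear_top',.039),('green_start_top',.039)]:
        for d in env.look_for(th,s): print(n,th,np.round(d['centre']),round(d['confidence'],2),ray(s,d['centre'],z).round(3))
a=env.get_state();print(a['t'],a['position'],a['tool_rot'],a['force'])
a=cv2.imread('pics/scene1.png');b=cv2.imread('pics/top1.png');cv2.imwrite('pics/both.png',cv2.resize(np.vstack([a,b]),None,fx=.78,fy=.78))
E
```

```text
scene timer_green [123. 238.] 0.97 [ 0.328 -0.514  0.028]
scene timer_green [172. 208.] 0.76 [ 0.332 -0.316  0.028]
scene timer_green [218. 216.] 0.66 [ 0.481 -0.235  0.028]
scene timer_green [298. 216.] 0.64 [ 0.682 -0.053  0.028]
scene timer_green [123. 301.] 0.55 [ 0.541 -0.651  0.028]
scene green_clear_top [180. 205.] 0.63 [ 0.351 -0.293  0.039]
scene green_clear_top [112. 303.] 0.41 [ 0.534 -0.679  0.039]
scene green_start_top [208. 216.] 0.63 [ 0.464 -0.267  0.039]
scene green_start_top [132. 299.] 0.62 [ 0.563 -0.633  0.039]
scene green_start_top [109. 235.] 0.59 [ 0.296 -0.541  0.039]
top timer_green [321. 240.] 0.86 [ 0.317 -0.32   0.028]
top timer_green [396. 185.] 0.86 [ 0.533 -0.633  0.028]
top timer_green [296. 197.] 0.85 [ 0.489 -0.226  0.028]
top timer_green [368. 240.] 0.56 [ 0.316 -0.509  0.028]
top green_clear_top [178. 199.] 0.66 [0.484 0.248 0.039]
top green_clear_top [407. 184.] 0.53 [ 0.535 -0.674  0.039]
top green_clear_top [291. 196.] 0.5 [ 0.494 -0.207  0.039]
top green_clear_top [359. 244.] 0.44 [ 0.299 -0.468  0.039]
top green_clear_top [314. 233.] 0.4 [ 0.342 -0.295  0.039]
top green_clear_top [315. 149.] 0.28 [ 0.684 -0.307  0.039]
0.4 [0.14597173 0.58191582 0.24982618] [ 1.62764864e-04  9.92455111e-01 -1.22608423e-01 -8.96203645e-07] [-0.17672304  0.28349971 -0.12888224]
```

View pics/top1.png

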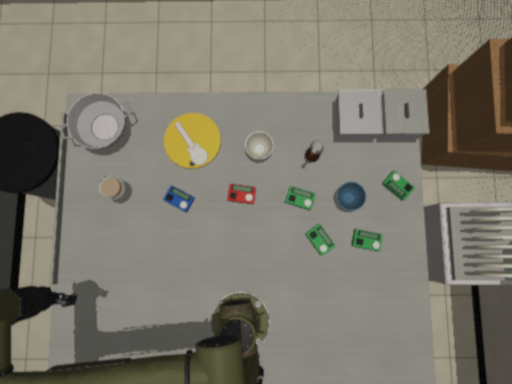

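View pics/scene1.png

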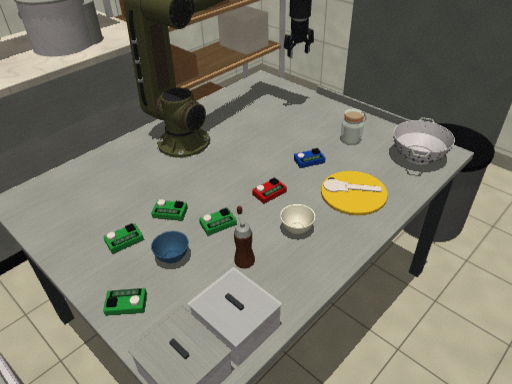

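The top view shows four green timers, at (300,198), (320,240), (367,240) and (398,185), plus red at (241,194) and blue at (179,199). Left is +y, so the one farthest left is (300,198), at y≈-0.23 (scene view (218,221)). The mill is at (314,150) and the blue bowl at (350,196). I'll check the choice in a crop.

Run:
```python
from h import *
b=cv2.imread('pics/top1.png')[165:265,270:420];cv2.imwrite('pics/crop1.png',cv2.resize(b,None,fx=5,fy=5,interpolation=cv2.INTER_CUBIC))
s=env.snapshot('top')
hsv=cv2.cvtColor(s['pixels'],cv2.COLOR_RGB2HSV)
m=cv2.inRange(hsv,(45,120,60),(80,255,255))
m=cv2.morphologyEx(m,cv2.MORPH_CLOSE,np.ones((7,7)))
n,l,st,c=cv2.connectedComponentsWithStats(m)
for i in range(1,n):
    if st[i,4]>100:
        r=cv2.minAreaRect(np.argwhere(l==i)[:,::-1].astype(np.float32)); print(r, ray(s,r[0],.028).round(3), [ray(s,p,.028)[:2].round(3) for p in cv2.boxPoints(r)])
```

```text
((398.08245849609375, 185.185546875), (26.51807403564453, 16.074312210083008), 39.47246170043945) [ 0.534 -0.64   0.028] [array([ 0.543, -0.579]), array([ 0.594, -0.623]), array([ 0.524, -0.701]), array([ 0.474, -0.657])]
((299.7641296386719, 198.07545471191406), (25.411701202392578, 15.109660148620605), 15.945395469665527) [ 0.485 -0.242  0.028] [array([ 0.47 , -0.184]), array([ 0.529, -0.201]), array([ 0.499, -0.3  ]), array([ 0.441, -0.281])]
((319.076904296875, 239.61534118652344), (25.51620864868164, 14.97690486907959), 56.30992889404297) [ 0.318 -0.314  0.028] [array([ 0.344, -0.262]), array([ 0.376, -0.313]), array([ 0.292, -0.366]), array([ 0.26 , -0.316])]
((366.4674987792969, 239.94944763183594), (26.893592834472656, 15.422392845153809), 12.264774322509766) [ 0.315 -0.502  0.028] [array([ 0.297, -0.443]), array([ 0.357, -0.458]), array([ 0.333, -0.562]), array([ 0.274, -0.545])]
```

View pics/crop1.png

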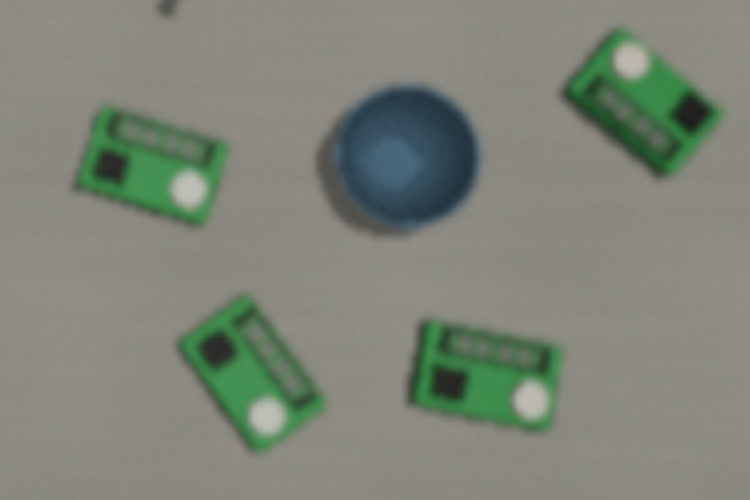

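The crop confirms it. The chosen timer is the left-hand one at crop (152,165), with the black clear key at (110,166) and the white start key at (188,188), raised. The tool's yaw (-14°) nearly matches the timer's (about -16°). I'm moving over it at safe height with the fingers closing.

Request:
jog_arm(
  xyz=[
    [0.8,0.3,0],
    [0.8,0.5,0],
    [0.7,0.6,0],
    [0.7,0.7,0],
    [0.7,0.7,0],
    [0.6,0.7,0],
    [0.6,0.7,0],
    [0.6,0.7,0],
    [0.6,0.7,0],
    [0.6,0.7,0],
  ],
  roll=[0,0,0,0,0,0,0,0,0,0],
  claw=0,
  force=20,
)

```text
t: 1.28
position: [0.3449, 0.2706, 0.2503]
tool_rot: [-0.0, 0.992, -0.122, 0.0]
force: [1.2, 0.4, 0.4]
opening: -0.0002
grip_force: 0.0
```

Request:
jog_arm(
  xyz=[
    [0.6,0.7,0],
    [0.6,0.7,0],
    [0.6,0.7,0],
    [0.6,0.7,0],
    [0.6,0.7,0],
    [0.5,0.8,0],
    [0.5,0.8,0],
    [0.4,0.8,0],
    [0.4,0.8,0],
    [0.3,0.8,0],
  ],
  roll=[0,0,0,0,0,0,0,0,0,0],
)

```text
t: 2.12
position: [0.4696, -0.0703, 0.25]
tool_rot: [-0.0, 0.992, -0.123, 0.0]
force: [0.8, -0.2, -0.4]
opening: -0.0002
grip_force: 0.0
```

Request:
jog_arm(
  xyz=[
    [0.2,0.8,0],
    [0.1,0.8,0],
    [0,0.8,0],
    [0,0.8,0],
    [0,0.5,0],
    [0,0,0],
    [0,0,0],
    [0,0,0],
  ],
  roll=[0,0,0,0,0,0,0,0],
)

```text
t: 2.78
position: [0.4452, -0.2145, 0.25]
tool_rot: [-0.0, 0.992, -0.123, 0.0]
force: [0.5, -0.4, 0.2]
opening: 0.0
grip_force: 0.0
```

```bash
cat > m.py <<'E'
from h import *
import sys
s=env.snapshot('wrist'); save(s,sys.argv[1])
for th,z in [('timer_green',.028),('green_clear_top',.039),('green_start_top',.039)]:
    for d in env.look_for(th,s): print(th,np.round(d['centre']),round(d['confidence'],2),ray(s,d['centre'],z).round(4))
hsv=cv2.cvtColor(s['pixels'],cv2.COLOR_RGB2HSV)
m=cv2.inRange(hsv,(45,120,50),(80,255,255));m=cv2.morphologyEx(m,cv2.MORPH_CLOSE,np.ones((5,5)))
n,l,st,c=cv2.connectedComponentsWithStats(m)
for i in range(1,n):
    if st[i,4]>800: print('green',st[i],c[i].round(),ray(s,c[i],.028).round(3))
w=cv2.inRange(hsv,(0,0,185),(180,45,255));n,l,st,c=cv2.connectedComponentsWithStats(w)
for i in range(1,n):
    if st[i,4]>150: print('white',st[i],c[i].round(1),ray(s,c[i],.039).round(4))
k=cv2.inRange(hsv,(0,0,0),(180,255,55));n,l,st,c=cv2.connectedComponentsWithStats(k)
for i in range(1,n):
    if st[i,4]>150: print('black',st[i],c[i].round(1),ray(s,c[i],.039).round(4))
a=env.get_state();print(a['t'],a['position'],a['force'],proj(s,a['position']))
E
python3 m.py w1.png
```

```text
timer_green [268. 129.] 0.85 [ 0.4866 -0.2455  0.028 ]
timer_green [348. 240.] 0.83 [ 0.3261 -0.3133  0.028 ]
timer_green [481. 212.] 0.81 [ 0.3235 -0.48    0.028 ]
green_clear_top [478. 228.] 0.78 [ 0.3096 -0.4678  0.039 ]
green_clear_top [240. 140.] 0.71 [ 0.4825 -0.2116  0.039 ]
green_clear_top [329. 239.] 0.67 [ 0.3389 -0.2876  0.039 ]
green_start_top [368. 267.] 0.78 [ 0.2895 -0.3297  0.039 ]
green_start_top [292. 142.] 0.66 [ 0.4669 -0.2685  0.039 ]
green [ 219   97   97   66 3105] [265. 133.] [ 0.483 -0.241  0.028]
green [ 444  183   68   57 2779] [479. 210.] [ 0.327 -0.478  0.028]
green [ 303  197   97   89 3381] [350. 239.] [ 0.328 -0.317  0.028]
white [    0     0   512   357 95130] [253.6 138. ] [ 0.4815 -0.2268  0.039 ]
white [282 133  25  24 467] [293.8 144.6] [ 0.4634 -0.2693  0.039 ]
white [ 81 163  23  24 419] [ 91.9 174.4] [ 0.4865 -0.0342  0.039 ]
white [ 135  236   96   47 2448] [180.4 257.4] [ 0.3598 -0.1019  0.039 ]
white [245 309  11  20 190] [250.4 318.9] [ 0.2499 -0.1655  0.039 ]
white [338 310  24  25 262] [349.3 321.9] [ 0.213  -0.2937  0.039 ]
black [ 26 168  30  23 540] [ 40.7 179. ] [0.4958 0.0259 0.039 ]
black [465 216  29  21 524] [478.7 226.1] [ 0.3117 -0.4688  0.039 ]
black [316 226  29  27 416] [330.1 239.4] [ 0.3383 -0.2893  0.039 ]
black [    0   229   512   155 39812] [245.5 331.4] [ 0.232  -0.1542  0.039 ]
2.9833 [ 0.44539495 -0.21401351  0.25010243] [-0.78685584 -0.58747081 -0.1086853 ] [np.float64(250.73754131505248), np.float64(257.5003331833661)]
```

View pics/w1.png

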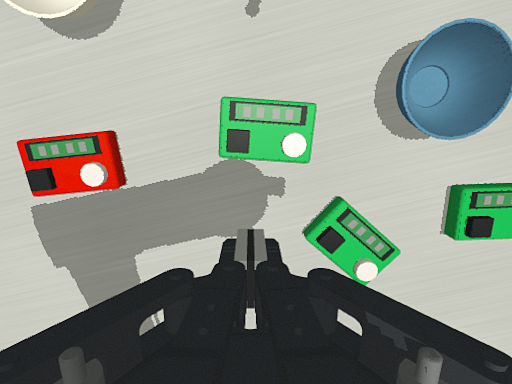

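The wrist view shows the green target at (268,129), with the clear key at (238,140), at about (0.483,-0.211), and the start key at (294,145), at about (0.4635,-0.269). They come out 62 mm apart, against 64 expected, and the yaw is about -18°. Next I align over the clear key and descend to about 20 mm above it.

Request:
jog_arm(
  xyz=[
    [0.45,-0.15,0],
    [0.42,-0.15,0],
    [0,0,0.6],
    [0,0,0.8],
    [0,0,0.8],
    [0,0,0.8],
    [0,0,0.6],
    [0,0,0.4],
    [0,0,0.2],
    [0,0,0],
  ],
  roll=[0.4,0.4,0,0,0,0,0,0,0,0],
)

```text
t: 3.82
position: [0.481, -0.2115, 0.0801]
tool_rot: [0.0, 0.988, -0.157, -0.002]
force: [0.8, 0.2, 0.6]
opening: -0.0001
grip_force: 0.0
```

```bash
python3 m.py w2.png
```

```text
timer_green [437. 311.] 0.89 [ 0.3751 -0.3149  0.028 ]
timer_green [301. 186.] 0.75 [ 0.492  -0.2473  0.028 ]
green_clear_top [245. 216.] 0.6 [ 0.4874 -0.2098  0.039 ]
green_start_top [350. 217.] 0.72 [ 0.4675 -0.269   0.039 ]
green [  209   139   179   108 11527] [298. 188.] [ 0.491 -0.245  0.028]
green [ 402  286  110   72 1557] [447. 315.] [ 0.369 -0.321  0.028]
white [     0      0    512    353 109211] [269.5 120.5] [ 0.5361 -0.2398  0.039 ]
white [ 330  202   45   42 1297] [354.2 221.5] [ 0.464  -0.2711  0.039 ]
white [245 309  11  20 191] [250.4 318.9] [ 0.4177 -0.1905  0.039 ]
white [338 310  24  25 269] [349.2 321.9] [ 0.3951 -0.2524  0.039 ]
white [140 318  24  17 162] [149.4 325.3] [ 0.4337 -0.1247  0.039 ]
black [317 149  56  35 282] [358.2 173.5] [ 0.4922 -0.2797  0.039 ]
black [    0   199   512   185 41355] [246.1 327.4] [ 0.4122 -0.1857  0.039 ]
4.0167 [ 0.48284187 -0.21231406  0.08389894] [0.867444   0.01346037 0.53943857] [np.float64(252.0816809592708), np.float64(257.53835787247493)]
```

View pics/w2.png

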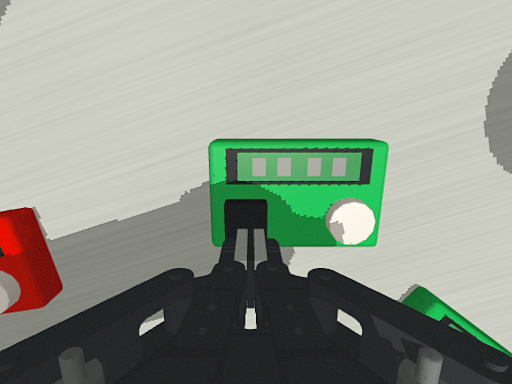

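Run:
```python
from h import *
s=env.snapshot('wrist')
for p in [(210,141),(387,141),(384,245),(213,245)]: print(p,ray(s,p,.028).round(4))
P=[(224,200),(267,200)];print([ray(s,p,.039).round(4) for p in P], ray(s,(353,221),.039).round(4))
c=np.mean([ray(s,p,.028) for p in [(210,141),(387,141),(384,245),(213,245)]],0);yv=ray(s,(213,245),.028)-ray(s,(384,245),.028);yv/=np.linalg.norm(yv);xv=np.array([yv[1],-yv[0],0])
k=c-.013*xv;print(c,yv,'clear',k+.032*yv,'start',k-.032*yv)
for q in (k+.032*yv,k-.032*yv): q[2]=.039;print(proj(s,q))
for i in range(4):
  a=env.get_state();print(a['t'],a['position'],a['force'])
  if i<3: env.snapshot('wrist')
```

```text
(210, 141) [ 0.5371 -0.2036  0.028 ]
(387, 141) [ 0.504  -0.3059  0.028 ]
(384, 245) [ 0.4366 -0.2908  0.028 ]
(213, 245) [ 0.4719 -0.1819  0.028 ]
[array([ 0.502 , -0.2013,  0.039 ]), array([ 0.494 , -0.2259,  0.039 ])] [ 0.4649 -0.2722  0.039 ]
[ 0.4873938  -0.24553308  0.028     ] [0.30874176 0.9511459  0.        ] clear [ 0.48490864 -0.21108277  0.028     ] start [ 0.46514916 -0.27195611  0.028     ]
[np.float64(248.3414540518434), np.float64(220.7068303182458)]
[np.float64(352.55579311320946), np.float64(220.714443395977)]
4.0667 [ 0.48272874 -0.21232303  0.08374248] [-0.38515846 -0.63873146 -0.2926291 ]
4.1167 [ 0.4826066  -0.21228494  0.08350972] [ 0.25882941 -0.55927645  0.09198254]
4.1667 [ 0.48241437 -0.21228333  0.08322193] [-0.01683746 -0.29748534  0.09501845]
4.2167 [ 0.48226523 -0.21227944  0.08293853] [ 0.53471513  0.15012288 -0.24916661]
```

The timer's pose from its case outline gives clear at (0.4849,-0.2111) and start at (0.4651,-0.2720). The visible key pixels (246,~220) and (352,221) agree with that. A small correction, then I descend slowly.

Request:
jog_arm(
  xyz=[
    [0.06,-0.04,0.05],
    [0,0,0.1],
    [0,0,0.1],
    [0,0,0.1],
    [0,0,0.1],
    [0,0,0.05],
    [0,0,0],
    [0,0,0],
    [0,0,0],
    [0,0,0],
  ],
  roll=[0,0,0,0,0,0,0,0,0,0],
)

```text
t: 5.05
position: [0.4848, -0.2115, 0.0623]
tool_rot: [0.0, 0.988, -0.157, 0.0]
force: [-0.3, 1.0, -0.8]
opening: 0.0004
grip_force: 0.0
```

Request:
jog_arm(
  xyz=[
    [0,0,0.03],
    [0,0,0.03],
    [0,0,0.03],
    [0,0,0.03],
    [0,0,0],
    [0,0,0],
    [0,0,0],
  ],
  roll=[0,0,0,0,0,0,0],
)

```text
t: 5.63
position: [0.4846, -0.2115, 0.0573]
tool_rot: [0.0, 0.988, -0.157, -0.0]
force: [-1.0, 0.4, 2.0]
opening: -0.0
grip_force: 0.5
```

Request:
jog_arm(
  xyz=[
    [0,0,0.03],
    [0,0,0.03],
    [0,0,0.03],
    [0,0,0.03],
    [0,0,0],
    [0,0,0],
    [0,0,0],
  ],
  roll=[0,0,0,0,0,0,0],
)

```text
t: 6.22
position: [0.4847, -0.2115, 0.0527]
tool_rot: [0.0, 0.988, -0.157, 0.0]
force: [-0.0, 0.5, 3.1]
opening: 0.0001
grip_force: 1.6
```

Request:
jog_arm(
  xyz=[
    [0,0,0.03],
    [0,0,0.02],
    [0,0,0],
    [0,0,0],
    [0,0,0],
  ],
  roll=[0,0,0,0,0],
)

```text
t: 6.63
position: [0.4847, -0.2115, 0.0506]
tool_rot: [0.0, 0.988, -0.157, 0.0]
force: [-0.9, -0.1, 4.2]
opening: 0.0004
grip_force: 2.0
```

Request:
jog_arm(
  xyz=[
    [0,0,0.02],
    [0,0,0.01],
    [0,0,0],
    [0,0,0],
    [0,0,0],
  ],
  roll=[0,0,0,0,0],
)

```text
t: 7.05
position: [0.4847, -0.2115, 0.0498]
tool_rot: [0.0, 0.988, -0.157, 0.0]
force: [-1.7, 0.7, 7.2]
opening: -0.0
grip_force: 3.4
```

The force is 7.2 N, well above the key's 4.5 N, and the tip is 8 mm below first contact, so the clear key is fully down. Now I lift and go over to the start key.

Request:
jog_arm(
  xyz=[
    [0,0,-0.1],
    [0,0,-0.2],
    [0,0,-0.3],
    [0,0,-0.2],
    [0,0,0],
    [0,0.4,0],
    [0,0.6,0],
    [0,0.4,0],
    [0,0.19,0],
    [0,0,0],
  ],
  roll=[0,0,0,0,0,0,0,0,0,0],
)

```text
t: 7.88
position: [0.4642, -0.2729, 0.0809]
tool_rot: [-0.0, 0.987, -0.158, -0.0]
force: [-0.3, 0.6, 0.8]
opening: -0.0001
grip_force: 0.0
```

```bash
python3 m.py w3.png | grep -v black
```

```text
timer_green [191. 191.] 0.91 [ 0.4934 -0.2428  0.028 ]
timer_green [344. 320.] 0.57 [ 0.3706 -0.3121  0.028 ]
green_clear_top [144. 224.] 0.6 [ 0.4846 -0.2114  0.039 ]
green_start_top [244. 218.] 0.95 [ 0.4698 -0.2698  0.039 ]
green_start_top [144. 226.] 0.4 [ 0.4833 -0.211   0.039 ]
green [  105   144   178   107 11758] [195. 191.] [ 0.492 -0.245  0.028]
white [    0     0   512   357 97590] [255.9 129.2] [ 0.5171 -0.2928  0.039 ]
white [245 309  11  20 191] [250.4 318.9] [ 0.4006 -0.2515  0.039 ]
white [140 310  24  25 279] [151.5 321.7] [ 0.4191 -0.1881  0.039 ]
8.0833 [ 0.465101   -0.27129991  0.0811874 ] [-0.42400716 -0.71851311 -0.0132408 ] [np.float64(247.87596624963103), np.float64(257.1262980422434)]
```

View pics/w3.png

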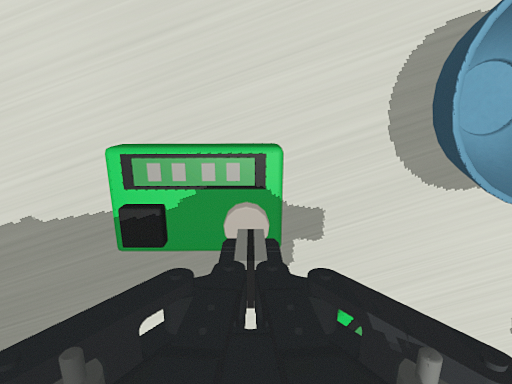

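The clear key is back up at (143,226), the timer hasn't moved, and the fingers are over the white start key at (247,222). I press it now.

Request:
jog_arm(
  xyz=[
    [0,0,0.1],
    [0,0,0.1],
    [0,0,0.1],
    [0,0,0.1],
    [0,0,0.08],
    [0,0,0.03],
    [0,0,0],
    [0,0,0],
    [0,0,0],
  ],
  roll=[0,0,0,0,0,0,0,0,0],
)

```text
t: 8.83
position: [0.465, -0.272, 0.0611]
tool_rot: [0.0, 0.988, -0.157, 0.0]
force: [0.7, -0.3, 0.3]
opening: -0.0
grip_force: 0.0
```

Request:
jog_arm(
  xyz=[
    [0,0,0.03],
    [0,0,0.03],
    [0,0,0.03],
    [0,0,0.03],
    [0,0,0.03],
    [0,0,0],
    [0,0,0],
    [0,0,0],
  ],
  roll=[0,0,0,0,0,0,0,0],
)

```text
t: 9.5
position: [0.465, -0.272, 0.055]
tool_rot: [0.0, 0.988, -0.157, 0.0]
force: [-0.9, 0.5, 3.3]
opening: 0.0001
grip_force: 1.3
```

Request:
jog_arm(
  xyz=[
    [0,0,0.03],
    [0,0,0.03],
    [0,0,0.03],
    [0,0,0.02],
    [0,0,0],
    [0,0,0],
    [0,0,0],
  ],
  roll=[0,0,0,0,0,0,0],
)

```text
t: 10.08
position: [0.4649, -0.272, 0.0504]
tool_rot: [0.0, 0.988, -0.157, 0.0]
force: [0.0, 0.1, 3.0]
opening: 0.0
grip_force: 1.5
```

Request:
jog_arm(
  xyz=[
    [0,0,0.02],
    [0,0,0.01],
    [0,0,0],
    [0,0,0],
    [0,0,0],
  ],
  roll=[0,0,0,0,0],
)

```text
t: 10.5
position: [0.465, -0.272, 0.0498]
tool_rot: [0.0, 0.988, -0.157, 0.0]
force: [-1.9, 2.2, 6.9]
opening: 0.0
grip_force: 3.3
```

The start key is at its stop too: same depth as the clear key, 6.9 N. I draw the hand straight up, then back.

Request:
jog_arm(
  xyz=[
    [0,0,-0.1],
    [0,0,-0.3],
    [0,0,-0.6],
    [0,0,-0.8],
    [0,0,-0.8],
    [0,0,-0.8],
    [0,0,-0.8],
    [0,0,-0.6],
    [-0.3,0,-0.2],
    [-0.6,0,0],
  ],
  roll=[0,0,0,0,0,0,0,0,0,0],
)

```text
t: 11.33
position: [0.4317, -0.2612, 0.2519]
tool_rot: [0.0, 0.988, -0.157, 0.002]
force: [-0.8, 0.1, 0.0]
opening: 0.0001
grip_force: 0.0
```

Request:
jog_arm(
  xyz=[
    [-0.4,0,0],
    [-0.2,0,0],
    [0,0,0],
    [0,0,0],
    [0,0,0],
    [0,0,0],
  ],
  roll=[0,0,0,0,0,0],
)

```text
t: 11.83
position: [0.4082, -0.2534, 0.2489]
tool_rot: [0.0, 0.988, -0.157, -0.0]
force: [0.3, 0.4, 0.0]
opening: -0.0
grip_force: 0.0
```

```bash
python3 m.py w4.png | grep -v black; python3 -c "
import cv2;a=cv2.imread('pics/w4.png');cv2.imwrite('pics/w4c.png',cv2.resize(a[20:220,100:400],None,fx=2.6,fy=2.6,interpolation=cv2.INTER_CUBIC))"
```

```text
timer_green [222. 108.] 0.91 [ 0.4856 -0.2452  0.028 ]
timer_green [464. 178.] 0.67 [ 0.3196 -0.4942  0.028 ]
timer_green [319. 216.] 0.6 [ 0.3261 -0.3165  0.028 ]
timer_green [408.  47.] 0.57 [ 0.4827 -0.4551  0.028 ]
timer_green [248. 116.] 0.49 [ 0.4674 -0.27    0.028 ]
green_clear_top [195. 121.] 0.95 [ 0.4814 -0.2122  0.039 ]
green_clear_top [451. 194.] 0.87 [ 0.3094 -0.4709  0.039 ]
green_clear_top [294. 217.] 0.84 [ 0.3388 -0.2863  0.039 ]
green_start_top [338. 245.] 0.75 [ 0.286  -0.3277  0.039 ]
green_start_top [502. 191.] 0.65 [ 0.2937 -0.5283  0.039 ]
green_start_top [248. 118.] 0.55 [ 0.466  -0.2697  0.039 ]
green_start_top [221. 108.] 0.46 [ 0.4853 -0.2447  0.039 ]
green [ 172   77   98   63 3345] [221. 112.] [ 0.481 -0.242  0.028]
green [ 418  144   94   65 3869] [463. 174.] [ 0.324 -0.493  0.028]
green [ 272  173  100   90 3566] [320. 216.] [ 0.326 -0.318  0.028]
white [    0     0   512   357 94782] [262.8 144.3] [ 0.4335 -0.276   0.039 ]
white [237 108  25  25 468] [249.1 120.3] [ 0.4633 -0.2695  0.039 ]
white [ 37 154  24  24 433] [ 48.5 165.7] [ 0.4864 -0.0343  0.039 ]
white [496 177  16  23 299] [504.5 189. ] [ 0.2958 -0.5312  0.039 ]
white [ 135  236   92   47 2426] [179.8 257.6] [ 0.331  -0.1348  0.039 ]
white [245 309  11  20 190] [250.4 318.9] [ 0.2173 -0.1913  0.039 ]
white [338 310  24  25 262] [349.3 321.9] [ 0.1716 -0.3162  0.039 ]
12.0333 [ 0.40803489 -0.25334406  0.24891018] [-0.80009542  0.61671037 -0.28689334] [np.float64(251.7417310769727), np.float64(257.9769899393282)]
```

View pics/w4c.png

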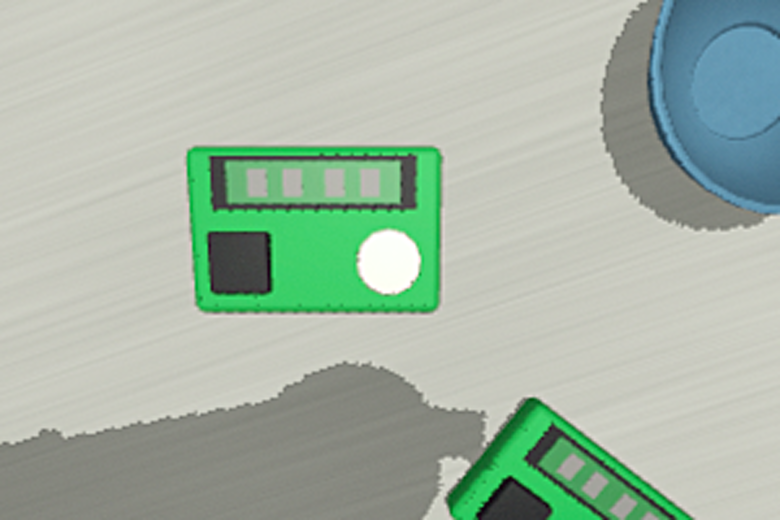

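The crop shows the timer where it stood. The clear key is up at (240,263), and the start key at (389,262) sits low with no side wall showing. The hand is well clear, so I'm handing in.

```bash
python3 -c "
from cell import env
print(env.close_job())"
```

```text
the job is handed in; nothing more can be done
None
```

The job is handed in at about 12 s: on the farthest-left green timer I pressed the clear key fully down (about 7 N) and it came back up. I then pressed the start key fully down, where it stayed, and drew the hand well clear; the timer had not shifted.

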